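Weigh a dried sweet-potato slice and show it to the inspection camera

ROBOT

A 6-joint arm with a two-finger parallel gripper is mounted at the origin on the work surface. World frame = base frame: x ahead of the robot, y to its left, z up, the work surface at z = 0. Lengths are in mm, angles in rad, forces in N, time in s.
With the tool pointing down it reaches from about 300 to 775 mm from the base axis. Payload 14.6 kg.
Tool frame: the origin (TCP) lies on the centre line of the jaws, within the pads' length; the fingertips stand ahead of it and the grasp point (between the pads) is the TCP (manip.tip_reach is the z of the fingertips in the tool frame, in mm); z points along the fingers, y is the direction in which the jaws open and shut (so a half turn about z gives the same grasp; the last joint's range is limited). The gripper opens to 94 mm and grips with 3 to 60 N. Pads are 16 mm wide; open, the fingers measure 119 mm over their backs; the gripper's body (75 mm by 177 mm) begins 78 mm behind the grasp point.
Start: joints at [1.121, 0.3, 1.521, -0, 1.321, -0.067], TCP at [205.432, 510.183, 188.646] pointing down, gripper open.
Joint ranges: [-3.03, 3.03], [-0.79, 2.21], [0.23, 2.52], [-1.04, 4.18], [0, 3.07], [-2.55, 2.55]. Speed limits (rad/s): [2.22, 2.22, 2.57, 3.14, 3.14, 3.14].

INTERFACE

Orientations are given as [roll, pitch, yaw] about the fixed x, y, z axes, in that order (R = Rz(yaw) Ry(pitch) Rx(roll)).
In Python, from cell import manip, camera, search_frame, masks_of, tip_of gives the robot as it stands.
- The arm moves only by the tool send_rows, never from a script. Its argument "plan" is a list of rows, each an object with "travel": the shift along the tool's x, y, z in mm, a list of three; "delta_rot": the turn, a rotation vector about the tool's x, y, z in degrees, a list of three; "fingers": the gripper's target within -1 to 1 (shut at 1, half-way at 0, fully open at -1). In form: [{"travel": [dx, dy, dz], "delta_rot": [wx, wy, wz], "fingers": fingers}, ...]. A call has 1 to 20 rows; each row shifts and turns the commanded pose from where the row before left it, along the tool's axes as they then stand; what a row does not reach is not made up. A row lasts 1/8 s, in which the tool goes at most 62.5 mm and 10.7 degrees, less where a joint would pass 70% of its speed; a pose out of reach is approached as far as the arm can. A call is refused whole if a number of a shift passes 62.5 or a number of a turn 10.7, either way. A call with a gripper value outside its range is refused whole. The fingers move at their own pace and stop on an object; "grip_force" is the grip in N (left out, the last holds). Time passes only in rows, so rows that do not move let the fingers close. It gives the time, the measured TCP pose, the force and the opening at its end, in the units of the state.
- manip.read_state(): the state, without advancing time (a new reading comes with each control period).
- camera(name): name is "scene" or "top" or "wrist"; returns a dict with "color" (400x640x3 uint8, red, green, blue), "z_map" (400x640 float32, mm along the optical axis (not along the pixel's ray), 0 where there is no reading), "fov_y" (degrees; the focal length in pixels is half the picture's height over the tangent of half this angle, whatever the lens; pixels are square), "cx", "cy" (the principal point, pixels), "world_from_camera" (4x4, takes a point from camera to world coordinates); the wrist camera has in their place "tool_from_camera" (4x4, takes a point from camera to tool coordinates, whose origin is the TCP and whose axes are the flange's). Camera axes: x right, y up, looking along -z (the intrinsics and any distortion apply to the point x, -y, -z); pixel columns grow to the right and rows downward; lengths in mm; the calibration is good to about 2 mm. The wrist camera is an equidistant fisheye: a pixel r from the principal point sees the ray r / f radians off the axis. A picture is of the moment at which its call begins: read the wrist's pose just before it.
- manip.sign_off(): hands the job in, once; it reports no verdict.
Trained networks look in the newest picture that a camera, given by its name, has taken for a name from the list of things; names that differ only in an ending like _2 or _b are one class to them, and where a whole thing is asked for, a point or a joint stands for the part that bears it (a point fixed in the world has none). Each returns a list of dicts, best first, with "confidence" (0 to 1); they miss things now and then, are a little off and sometimes report something else, mostly with a low value. They report only what shows in the picture. A call takes as long as a camera call. They do not tell look-alikes from the thing itself.
- search_frame(name, camera): "at" ([x, y, z] in mm, in the coordinates of the camera as it stood for that picture, good to about 4 mm: the middle of the surface that is visible of it).
- masks_of(name, camera): "region" (400x640 bool, what is visible of it).
- tip_of(name, camera): "at" ([x, y, z] in mm, in the coordinates of the camera as it stood for that picture, good to about 4 mm: a listed point, or the origin of a listed thing).
The state is a dict: "clock": time; "joints": joint angles; "qd": joint speeds; "effort": joint torques, N m; "eef_pos": TCP position; "eef_rot": TCP orientation; "wrist_force": force on the tool from outside, world axes, zero at the start; "moment": the same for the moment, N m; "finger_gap": finger opening in mm.
Only numpy, scipy, OpenCV 4.12 (cv2) and the standard library are available. Lean on these libraries where they do the work, as an engineer would, in place of code of your own. Each camera call takes 0.05 s, during which the arm holds its last target. There are 200 camera calls.

TASK

Spot check on the dried sweet potato: take the longest of the three slices from the wire tray, lay it flat on the scale's small raised pan and let go of it for about a second so that it can be weighed, then pick it up again and hold it in the air in front of the inspection camera. Hold the middle of the slice 12 cm from the lens, straight out along the camera's line of sight, with a flat face square to the lens and the slice's length along the long side of the camera's window. Finish while still holding it there, and leave the two other slices, the brass weight and the jar where they are.

Things in the scene. Friction and masses are not known exactly. Their poses are not given: they have to be found in the camera images.
- long_slice: the slice to check, stiff dried sweet potato, longest of three: 130 mm long, 42 wide, 10 thick, 40 to 80 g; round end at +x, tapering to 32 mm at -x; straight parallel sides from 35 mm behind to 44 mm ahead of the middle. Origin: middle of its underside; x along its length, y across, z up through the thickness. Balances 3 mm from the middle to +x. Starts flat on the tray in one of three places
- short_slice_1: another slice of the same kind, 88 mm long, 40 mm wide, 10 mm thick, to be left alone; origin at the middle of its underside, x along its length
- short_slice_2: another slice of the same kind, 80 mm long, 44 mm wide, 10 mm thick, to be left alone; origin at the middle of its underside, x along its length
- tray: wire drying tray, fixed on the table, 220 mm (x) by 350 mm (y); origin under its centre on the table, z up; the mesh on which the slices lie is flat, its top 12 mm above the table; a round rim bar around it, 10 mm thick, stands up to 18 mm above the table
- pan (a point): centre of the flat top of the bench scale's pan, 70 mm above the table, z up: a rigid steel disc 60 mm across, 6 mm thick, no rim, on a 24 mm stem. The scale's white housing below it, fixed, is 150 mm (x) by 120 mm (y), its top 38 mm above the table; it reaches 85 mm from the pan centre towards -x (display end) and 65 mm towards +x
- lens (a point): the inspection camera's lens, in the middle of its black window (104 by 36 mm, long side along y), 111 mm above the table. z is the line of sight out of the lens: up, leaning 25 degrees from vertical to the robot's side (-x); y is level. The fixed camera head is a grey box 60 mm (x) by 130 mm (y), reaching 55 mm behind the window
- view (a point): the point in the air, 120 mm from the lens along its line of sight and 220 mm above the table, where the middle of the slice is to be held; axes as lens: z along the line of sight, away from the lens; y level, along the window's long side, along which the slice's length must lie
- camera_stand: the camera's stand, fixed on the table; origin on the table straight below view; base plate 120 mm (x) by 130 mm (y), its centre 75 mm from the origin towards +x
- scale: the scale, fixed on the table; origin on the table straight below pan
- weight: brass knobbed calibration weight, 38 mm across, 56 mm tall, standing beyond the work, to be left alone; origin at the centre of its underside
- jar: amber glass jar with white lid, 64 mm across, 85 mm tall, standing beyond the work, to be left alone; origin at the centre of its underside
There are look-alikes about, which are no part of the job. Leave any black or green look-alike of the long_slice alone. Of the things shaped like the scale, the white one is meant.

How it is judged (in metres and radians):
On the way:
1. the long slice lies flat and still on the scale's pan, let go and carried by the scale alone (contact force between long_slice and scale above 0.2 N and contact force between long_slice and the fingers below 0.02 N and linear speed of long_slice below 0.02 m/s and angle between long_slice's own z axis and vertical below 0.1 rad and z of long_slice in the frame of pan between -0.005 and 0.005 m and horizontal distance between long_slice and pan below 0.03 m), for 0.5 s.
At the end, for the whole second after the job is handed in: the long slice is held still in the fingers, clear of camera and scale, its underside middle within 20 mm of the point 120 mm out from the lens, face square to the line of sight and length along the window's long side within 0.17 rad; other things within 25 mm of their places (distance between long_slice and view below 0.02 m and angle between the z axis of long_slice and the z axis of view, either way round below 0.17 rad and angle between the x axis of long_slice and the y axis of view, either way round below 0.17 rad and height (world z) of long_slice above 0.18 m and contact force between long_slice and the fingers above 2 N and contact force between long_slice and camera_stand below 0.05 N and contact force between long_slice and scale below 0.05 N and linear speed of long_slice below 0.02 m/s and angular speed of long_slice below 0.15 rad/s and distance of each of short_slice_1, short_slice_2, weight, jar from where it was at the start of the episode below 0.025 m); the arm keeps its last pose, push and grip.
It fails at once if a short slice, the weight or the jar is pushed more than 25 mm from its place (distance of any of short_slice_1, short_slice_2, weight, jar from where it was at the start of the episode above 0.025 m).
It also fails if it takes over 48 s, if anything falls off the work surface, if the arm or the gripper's body presses on something with over 40 N, if the wrist force passes 120 N, or if a joint passes its speed limit or range.

## Working session

There is one attempt and no reset: what is moved stays moved. The work goes in short steps, Python scripts to look and compute and a tool call to move; the robot and the scene stay as the last step left them, time stands still between calls to the robot, and variables do not carry over. Pictures are saved under pics/ and viewed, about 8 in all and at most 12, crops included, and the job is handed in when it is done.

Besides the shell and the picture viewer there is one more tool, called after "Emit:" in YAML: its name, and indented under it one key for each argument. send_rows: Moves the arm, as the interface text tells. Its arguments: {"type":"object","properties":{"plan":{"type":"array"},"grip_force":{"type":"number"}},"required":["plan"]}

```bash
ls; mkdir -p pics; cat > h.py <<'E'
import numpy as np, cv2
from cell import manip, camera, search_frame, masks_of, tip_of
from scipy.spatial.transform import Rotation as R
def save(c,n): cv2.imwrite('pics/'+n,c['color'][:,:,::-1])
def w(c,p): return (c['world_from_camera']@np.r_[p,1])[:3]
def pix(c,p):
    f=200/np.tan(np.radians(c['fov_y'])/2); return c['cx']+f*p[0]/-p[2], c['cy']-f*p[1]/-p[2]
def cloud(c):
    f=200/np.tan(np.radians(c['fov_y'])/2); v,u=np.mgrid[:400,:640]; z=c['z_map']
    P=np.stack([(u-c['cx'])/f*z,-(v-c['cy'])/f*z,-z,np.ones_like(z)],-1)
    return (P@c['world_from_camera'].T)[...,:3]
E
python3 - <<'E'
from h import *
print(manip.tip_reach, manip.read_state())
for n in ['top','scene']:
    c=camera(n); save(c,n+'.png'); P=cloud(c)
    for o in ['long_slice','short_slice_1','scale','camera_stand','tray','weight','jar']:
        for m in masks_of(o,n):
            r=m['region']; ok=r&(c['z_map']>0); q=P[ok]
            v,u=np.nonzero(r); print(n,o,round(m['confidence'],2),'px',u.mean().round(),v.mean().round(),len(u),'w',np.median(q,0).round() if len(q) else '',c['color'][r].mean(0).round())
    for o in ['long_slice','pan','lens','view','scale','camera_stand','tray']:
        for m in tip_of(o,n): print(n,'tip',o,round(m['confidence'],2),w(c,m['at']).round(),np.round(pix(c,m['at'])))
E
```

```text
pics
19.0 {'clock': 0.0, 'joints': array([ 1.12142498e+00,  3.00460095e-01,  1.52159281e+00,  4.26218896e-05,
        1.32070182e+00, -6.65702699e-02]), 'qd': array([ 2.70321907e-05,  2.50269403e-03, -1.98791188e-03, -9.35570364e-05,
       -2.82769829e-03, -1.25383266e-03]), 'effort': array([-2.68998869e-03, -5.31814528e+01, -3.52724004e+01,  7.07170763e-02,
        2.43768393e-02, -1.83145171e-04]), 'eef_pos': array([205.28766933, 509.94238357, 188.08741759]), 'eef_rot': array([-3.14043589e+00, -1.18494995e-04,  2.75878094e+00]), 'wrist_force': array([1.11253311, 0.664558  , 1.20975154]), 'moment': array([ 0.0033389 , -0.0567134 ,  0.00967604]), 'finger_gap': 94.27789515924817}
top long_slice 0.96 px 220.0 269.0 425 w [272. 384.  11.] [23. 22. 23.]
top long_slice 0.94 px 208.0 136.0 412 w [733. 426.  10.] [ 40. 103.  50.]
top long_slice 0.74 px 250.0 202.0 405 w [502. 279.  22.] [129.  88.  42.]
top short_slice_1 0.77 px 279.0 207.0 243 w [487. 179.  23.] [131.  94.  46.]
top short_slice_1 0.57 px 221.0 203.0 255 w [499. 379.  22.] [126.  85.  41.]
top short_slice_1 0.35 px 262.0 1
[... 1747 characters left out ...]
tray 0.62 px 206.0 216.0 1612 w [ 588. -303.   38.] [105. 107. 103.]
scene tray 0.6 px 408.0 263.0 2822 w [532. 319.  13.] [74. 73. 73.]
scene weight 0.88 px 356.0 314.0 268 w [742. 239.  35.] [97. 73. 29.]
scene jar 0.81 px 287.0 304.0 919 w [803.  87.  64.] [84. 74. 64.]
scene tip long_slice 0.93 [505. 279.  13.] [401. 260.]
scene tip long_slice 0.9 [734. 428.   1.] [435. 347.]
scene tip long_slice 0.57 [275. 390.  -1.] [459. 224.]
scene tip pan 0.97 [ 783. -319.   68.] [155. 251.]
scene tip pan 0.74 [ 574. -316.   72.] [202. 205.]
scene tip scale 0.75 [ 792. -322.    4.] [157. 270.]
scene tip scale 0.6 [ 580. -318.    1.] [205. 224.]
scene tip camera_stand 0.8 [534. -80.   2.] [280. 235.]
```

```bash
python3 - <<'E'
from h import *
a=cv2.imread('pics/top.png')
b=cv2.resize(a[100:290,190:460],None,fx=2.9,fy=2.9,interpolation=cv2.INTER_CUBIC); cv2.imwrite('pics/crop1.png',b)
for n in ['top','scene']:
    c=camera(n);P=cloud(c)
    for o in ['long_slice','short_slice_1','scale','camera_stand']:
        for m in masks_of(o,n):
            q=P[m['region']&(c['z_map']>0)]
            if o=='scale': q=q[(q[:,2]>33)&(q[:,2]<43)]
            elif o=='camera_stand': q=q[q[:,2]>60]
            else: q=q[(q[:,2]>15)&(q[:,2]<30)]
            if len(q)<50: continue
            r=cv2.minAreaRect(q[:,:2].astype(np.float32)); print(n,o,len(q),np.round(r[0]),np.round(r[1]),round(r[2],1))
            mm=q.mean(0);U,S,V=np.linalg.svd(q-mm,full_matrices=False);print('   ',mm.round(),V[0].round(3),V[2].round(3))
E
```

```text
top long_slice 394 [501. 279.] [124.  43.] 11.7
    [502. 279.  22.] [-0.982 -0.188  0.008] [-0.012  0.018 -1.   ]
top short_slice_1 234 [501. 378.] [43. 72.] 89.5
    [503. 379.  23.] [-1.     0.004  0.01 ] [-0.01  0.02 -1.  ]
top short_slice_1 186 [484. 181.] [76. 31.] 0.0
    [484. 180.  23.] [-1.    -0.029 -0.007] [-0.007  0.011  1.   ]
top scale 1079 [ 561. -319.] [150. 120.] 13.9
    [ 558. -318.   38.] [-0.966 -0.259  0.003] [ 0.003 -0.     1.   ]
top scale 947 [ 774. -325.] [148. 120.] 22.6
    [ 769. -324.   37.] [-0.923 -0.384  0.004] [0.004 0.002 1.   ]
top camera_stand 861 [592. -92.] [130.  74.] 80.3
    [590. -90. 109.] [-0.174 -0.985  0.023] [0.017 0.02  1.   ]
scene long_slice 499 [504. 279.] [132.  42.] 11.2
    [511. 281.  23.] [ 0.981  0.196 -0.01 ] [ 0.011 -0.003  1.   ]
scene short_slice_1 337 [505. 381.] [82. 44.] 0.7
    [510. 381.  23.] [ 1.     0.001 -0.018] [-0.018 -0.01  -1.   ]
scene short_slice_1 303 [489. 181.] [88. 42.] 2.7
    [492. 182.  23.] [ 1.     0.016 -0.021] [0.021 0.035 0.999]
scene scale 1311 [ 781. -322.] [149. 119.] 22.5
    [ 787. -314.   37.] [ 0.981  0.195 -0.003] [0.003 0.004 1.   ]
scene scale 975 [ 566. -318.] [152. 120.] 13.6
    [ 576. -308.   38.] [ 0.999 -0.054 -0.006] [0.006 0.005 1.   ]
scene camera_stand 1271 [597. -91.] [134.  76.] 81.4
    [611. -82. 101.] [ 0.066  0.995 -0.07 ] [-0.607 -0.015 -0.794]
```

View pics/crop1.png

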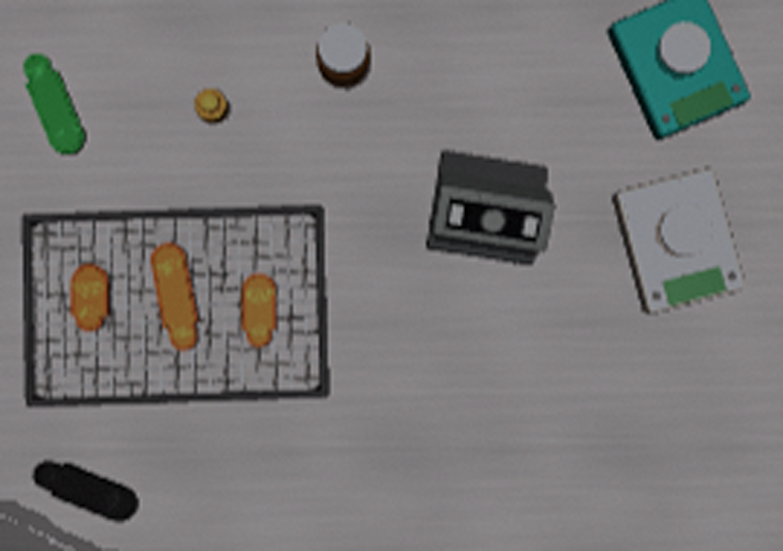

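The slices on the tray, in crop pixels, are the middle one at (175,297), with shorter ones at (90,297) and (258,310). The green one at (55,105) and the black one at (85,490) are look-alikes. The middle orange slice measures about 130x42 mm and is the one meant. The white scale is at (680,240) and the teal one is a decoy. The camera's window is yawed about -9.5°. I'll move above the slice.

Emit:
send_rows:
  plan:
    - {"travel": [-36.3,-10.3,3],"delta_rot": [0,0,0],"fingers": -1}
    - {"travel": [-36.3,-10.3,3],"delta_rot": [0,0,0],"fingers": -1}
    - {"travel": [-36.3,-10.3,3],"delta_rot": [0,0,0],"fingers": -1}
    - {"travel": [-36.3,-10.3,3],"delta_rot": [0,0,0],"fingers": -1}
    - {"travel": [-36.3,-10.3,3],"delta_rot": [0,0,0],"fingers": -1}
    - {"travel": [-36.3,-10.3,3],"delta_rot": [0,0,0],"fingers": -1}
    - {"travel": [-36.3,-10.3,3],"delta_rot": [0,0,0],"fingers": -1}
    - {"travel": [-36.3,-10.3,3],"delta_rot": [0,0,0],"fingers": -1}
    - {"travel": [-36.3,-10.3,3],"delta_rot": [0,0,0],"fingers": -1}
    - {"travel": [-36.3,-10.3,3],"delta_rot": [0,0,0],"fingers": -1}
    - {"travel": [0,0,0],"delta_rot": [0,0,-8.3],"fingers": -1}
    - {"travel": [0,0,0],"delta_rot": [0,0,-8.3],"fingers": -1}
    - {"travel": [0,0,0],"delta_rot": [0,0,-8.3],"fingers": -1}
    - {"travel": [0,0,0],"delta_rot": [0,0,-8.4],"fingers": -1}
    - {"travel": [0,0,0],"delta_rot": [0,0,0],"fingers": -1}
    - {"travel": [0,0,0],"delta_rot": [0,0,0],"fingers": -1}

```text
clock: 4.0
eef_pos: [503.7, 279.1, 158.7]
eef_rot: [3.142, 0.0, -2.946]
wrist_force: [0.1, -0.4, 0.1]
finger_gap: 93.9
```

```bash
cat >> h.py <<'E'
def T():
    s=manip.read_state(); M=np.eye(4); M[:3,:3]=R.from_euler('xyz',s['eef_rot']).as_matrix(); M[:3,3]=s['eef_pos']; return M
def go(p,Rt=None):
    M=T(); print('travel',(M[:3,:3].T@(np.array(p)-M[:3,3])).round(1), '' if Rt is None else np.degrees(R.from_matrix(M[:3,:3].T@Rt).as_rotvec()).round(1))
def wcloud(c,M):
    f=200/np.tan(np.radians(c['fov_y'])/2); v,u=np.mgrid[:400,:640]; z=c['z_map']
    dx,dy=u-c['cx'],v-c['cy']; r=np.hypot(dx,dy)+1e-9; k=np.tan(np.minimum(r/f,1.5))/r
    P=np.stack([dx*k*z,-dy*k*z,-z,np.ones_like(z)],-1)
    return (P@(M@c['tool_from_camera']).T)[...,:3]
E
python3 - <<'E'
from h import *
M=T(); print(manip.read_state()['joints'].round(2),M.round(3)); c=camera('wrist'); save(c,'w1.png'); P=wcloud(c,M)
for m in masks_of('long_slice','wrist'):
    q=P[m['region']&(c['z_map']>0)]; print(m['confidence'],len(q),np.median(q,0).round(1))
    q=q[(q[:,2]>15)&(q[:,2]<30)]
    if len(q)>50: print(cv2.minAreaRect(q[:,:2].astype(np.float32)),q[:,2].mean())
for m in tip_of('long_slice','wrist'): print(m['confidence'],(M@c['tool_from_camera']@np.r_[m['at'],1])[:3].round())
E
```

```text
[ 0.44  0.38  1.48  0.    1.28 -1.32] [[-9.81000e-01 -1.94000e-01 -0.00000e+00  5.03687e+02]
 [-1.94000e-01  9.81000e-01  0.00000e+00  2.79058e+02]
 [-0.00000e+00  0.00000e+00 -1.00000e+00  1.58652e+02]
 [ 0.00000e+00  0.00000e+00  0.00000e+00  1.00000e+00]]
0.97 2748 [278.7 387.6  10.4]
0.85 584 [692.1 408.3  10.1]
0.62 3918 [503.  277.9  22.5]
((503.1815490722656, 278.4657897949219), (128.75808715820312, 42.253597259521484), 11.260592460632324) 22.492915435388745
0.17 695 [717.9 235.9  28.9]
((720.0648803710938, 234.5386962890625), (17.059541702270508, 36.391902923583984), 2.140326976776123) 22.622841783579272
0.97 [735. 428.  -2.]
0.93 [510. 277.  15.]
0.66 [274. 388.   1.]
```

View pics/w1.png

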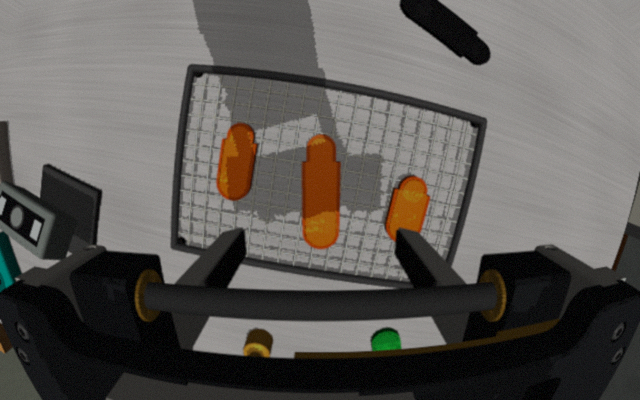

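The wrist view shows the longest slice at pixel (320,190), under the jaws, with its narrow end towards the robot. The short slices at (236,160) and (408,208) are clear of the fingers. I'll descend and grip.

Emit:
send_rows:
  plan:
    - {"travel": [-2,-0.5,30],"delta_rot": [0,0,0],"fingers": -1}
    - {"travel": [0,0,30],"delta_rot": [0,0,0],"fingers": -1}
    - {"travel": [0,0,30],"delta_rot": [0,0,0],"fingers": -1}
    - {"travel": [0,0,20],"delta_rot": [0,0,0],"fingers": -1}
    - {"travel": [0,0,10],"delta_rot": [0,0,0],"fingers": -1}
    - {"travel": [0,0,5],"delta_rot": [0,0,0],"fingers": -1}
    - {"travel": [0,0,0],"delta_rot": [0,0,0],"fingers": -1}
    - {"travel": [0,0,0],"delta_rot": [0,0,0],"fingers": 1}
    - {"travel": [0,0,0],"delta_rot": [0,0,0],"fingers": 1}
    - {"travel": [0,0,0],"delta_rot": [0,0,0],"fingers": 1}
    - {"travel": [0,0,0],"delta_rot": [0,0,0],"fingers": 1}
    - {"travel": [0,0,0],"delta_rot": [0,0,0],"fingers": 1}
    - {"travel": [0,0,0],"delta_rot": [0,0,0],"fingers": 1}
    - {"travel": [0,0,0],"delta_rot": [0,0,0],"fingers": 1}
    - {"travel": [0,0,0],"delta_rot": [0,0,0],"fingers": 1}
  grip_force: 20

```text
clock: 6.02
eef_pos: [505.8, 279.0, 33.7]
eef_rot: [3.142, 0.0, -2.943]
wrist_force: [1.1, 0.1, 0.9]
finger_gap: 17.5
```

```bash
python3 - <<'E'
from h import *
print(manip.read_state()['finger_gap'])
c=camera('wrist'); save(c,'w2.png')
c=camera('scene'); cv2.imwrite('pics/s2.png',cv2.resize(c['color'][190:310,320:520,::-1],None,fx=3.5,fy=3.5))
print(manip.read_state()['finger_gap'])
E
```

```text
17.54848282114384
9.279843522252389
```

View pics/w2.png

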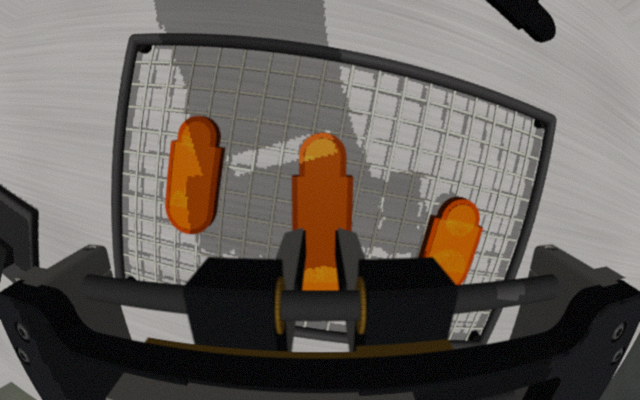

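View pics/s2.png

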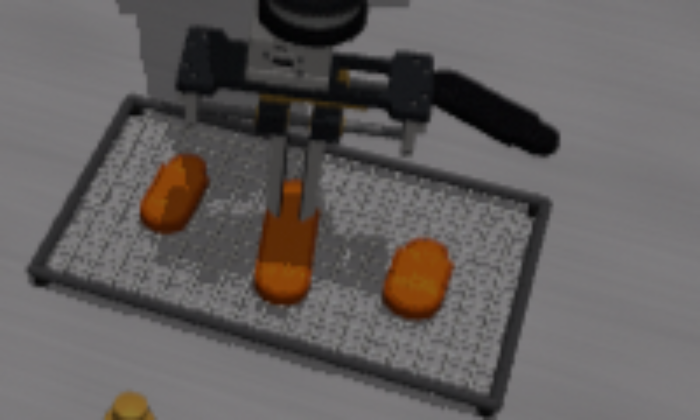

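The fingers have shut above the slice: in the wrist view they overlie its edges around (300,235) and (340,235), and the gap is still shrinking. The real tip height must differ from the stated one, so I'll measure it.

```bash
python3 - <<'E'
from h import *
M=T(); print(manip.read_state()['finger_gap'],manip.tip_reach,manip.read_state()['wrist_force'],M[:3,3]); c=camera('wrist'); P=wcloud(c,np.eye(4))
for v in range(215,300,6): print(v,[tuple(P[v,u].round().astype(int)) for u in (280,296,304,312,320,330,344,352)])
E
```

```text
9.279843522252389 19.0 [-0.45448778  0.11545941 -0.04608599] [505.73830739 278.96530931  33.64304049]
215 [(np.int64(5), np.int64(-32), np.int64(32)), (np.int64(10), np.int64(-18), np.int64(11)), (np.int64(10), np.int64(-12), np.int64(12)), (np.int64(10), np.int64(-7), np.int64(11)), (np.int64(10), np.int64(-1), np.int64(12)), (np.int64(10), np.int64(6), np.int64(12)), (np.int64(10), np.int64(16), np.int64(11)), (np.int64(7), np.int64(22), np.int64(22))]
221 [(np.int64(-1), np.int64(-32), np.int64(33)), (np.int64(6), np.int64(-18), np.int64(11)), (np.int64(6), np.int64(-12), np.int64(11)), (np.int64(6), np.int64(-7), np.int64(12)), (np.int64(6), np.int64(-1), np.int64(10)), (np.int64(6), np.int64(6), np.int64(11)), (np.int64(6), np.int64(16), np.int64(11)), (np.int64(3), np.int64(23), np.int64(22))]
227 [(np.int64(-5), np.int64(-32), np.int64(32)), (np.int64(2), np.int64(-18), np.int64(11)), (np.int64(1), np.int64(-12), np.int64(12)), (np.int64(1), np.int64(-7), np.int64(12)), (np.int64(2), np.int64(-1), np.int64(11)), (np.int64(2), np.int64(6), np.int64(11)), (np.int64(1), np.int64(
[... 3757 characters left out ...]
64(-137)), (np.int64(31), np.int64(-7), np.int64(-133)), (np.int64(29), np.int64(-5), np.int64(-129)), (np.int64(28), np.int64(-3), np.int64(-128)), (np.int64(28), np.int64(-1), np.int64(-128)), (np.int64(29), np.int64(2), np.int64(-129)), (np.int64(30), np.int64(5), np.int64(-131)), (np.int64(33), np.int64(6), np.int64(-137))]
299 [(np.int64(32), np.int64(-10), np.int64(-138)), (np.int64(30), np.int64(-6), np.int64(-134)), (np.int64(28), np.int64(-5), np.int64(-130)), (np.int64(27), np.int64(-3), np.int64(-130)), (np.int64(28), np.int64(-1), np.int64(-131)), (np.int64(28), np.int64(2), np.int64(-130)), (np.int64(30), np.int64(5), np.int64(-133)), (np.int64(33), np.int64(6), np.int64(-138))]
```

```bash
python3 - <<'E'
from h import *
for n in('scene','top'):
    c=camera(n);P=cloud(c); p=P.reshape(-1,3); M=T()
    q=(p-M[:3,3])@M[:3,:3]; k=(abs(q[:,0])<11)&(abs(q[:,1])<22)&(p[:,2]>30)
    print(n,len(q[k]),np.sort(p[k][:,2])[:15].round(), np.histogram(q[k][:,1],8))
    k=(abs(q[:,0])<45)&(abs(q[:,1])<100)&(p[:,2]>30); print(np.histogram(p[k][:,2],np.arange(30,260,15)))
E
```

```text
scene 321 [50. 51. 52. 53. 54. 55. 56. 56. 57. 58. 58. 60. 60. 60. 61.] (array([13, 42, 50, 39, 40, 62, 47, 28]), array([-21.76063505, -16.29593718, -10.83123931,  -5.36654145,
         0.09815642,   5.56285429,  11.02755215,  16.49225002,
        21.95694788]))
(array([  0,  12,  40,  37,  43,  42,  37,   3, 192, 278, 856, 140,  60,
       119, 217]), array([ 30,  45,  60,  75,  90, 105, 120, 135, 150, 165, 180, 195, 210,
       225, 240, 255]))
top 133 [349. 352. 352. 352. 352. 353. 353. 353. 353. 353. 353. 354. 354. 354.
 354.] (array([18, 18, 15, 16, 17, 16, 16, 17]), array([-2.18669848e+01, -1.64010433e+01, -1.09351018e+01, -5.46916032e+00,
       -3.21883156e-03,  5.46272265e+00,  1.09286641e+01,  1.63946056e+01,
        2.18605471e+01]))
(array([  0,   0,   0,   0,   0,   0,   0,   0,   5,   7, 237,  24,   0,
         6,  20]), array([ 30,  45,  60,  75,  90, 105, 120, 135, 150, 165, 180, 195, 210,
       225, 240, 255]))
```

Both the wrist and the scene camera put the fingertips about 54 mm above the table, so they are 21 mm behind the reported TCP, not 19 mm ahead of it. The tool is about 40 mm shorter than stated. I'll open, go lower with that correction and check the force.

Emit:
send_rows:
  plan:
    - {"travel": [0,0,0],"delta_rot": [0,0,0],"fingers": -1}
    - {"travel": [0,0,0],"delta_rot": [0,0,0],"fingers": -1}
    - {"travel": [0,0,0],"delta_rot": [0,0,0],"fingers": -1}
    - {"travel": [0,0,0],"delta_rot": [0,0,0],"fingers": -1}
    - {"travel": [0,0,0],"delta_rot": [0,0,0],"fingers": -1}
    - {"travel": [0,0,0],"delta_rot": [0,0,0],"fingers": -1}
    - {"travel": [0,0,0],"delta_rot": [0,0,0],"fingers": -1}
    - {"travel": [0,0,10],"delta_rot": [0,0,0],"fingers": -1}
    - {"travel": [0,0,10],"delta_rot": [0,0,0],"fingers": -1}
    - {"travel": [0,0,8],"delta_rot": [0,0,0],"fingers": -1}
    - {"travel": [0,0,5],"delta_rot": [0,0,0],"fingers": -1}
    - {"travel": [0,0,3],"delta_rot": [0,0,0],"fingers": -1}
    - {"travel": [0,0,0],"delta_rot": [0,0,0],"fingers": -1}
    - {"travel": [0,0,0],"delta_rot": [0,0,0],"fingers": -1}

```text
clock: 8.02
eef_pos: [505.9, 279.0, -2.1]
eef_rot: [3.142, 0.0, -2.943]
wrist_force: [0.0, -0.7, 1.0]
finger_gap: 94.0
```

```bash
python3 - <<'E'
from h import *
M=T(); c=camera('wrist'); P=wcloud(c,np.eye(4)); p=P.reshape(-1,3)[c['z_map'].ravel()>0]
for s in (-1,1):
    k=(abs(p[:,0]-2)<9)&(s*p[:,1]>42)&(s*p[:,1]<62)&(p[:,2]<15)
    q=p[k]; print(s,len(q),np.sort(q[:,2])[::-1][:12].round(1),np.histogram(q[:,2],8), q[q[:,2]>-30][:,1].min() if s>0 else q[q[:,2]>-30][:,1].max())
c=camera('scene'); P=cloud(c); p=P.reshape(-1,3); q=(p-M[:3,3])@M[:3,:3]
for s in (-1,1):
    k=(abs(q[:,0])<11)&(s*q[:,1]>42)&(s*q[:,1]<62); print(s,np.sort(q[k][:,2])[::-1].round(0)[:60:2])
print(manip.read_state()['wrist_force'],M[:3,3])
E
```

```text
-1 4179 [-0.3 -0.3 -0.7 -0.9 -1.  -1.  -1.  -1.  -1.  -1.  -1.1 -1.1] (array([162, 400, 727, 564, 774, 609, 434, 509]), array([-158.47689408, -138.70884995, -118.94080583,  -99.1727617 ,
        -79.40471758,  -59.63667345,  -39.86862933,  -20.1005852 ,
         -0.33254108])) -42.052421404270135
1 4309 [-0.2 -0.4 -0.5 -0.5 -0.7 -0.8 -0.9 -1.  -1.  -1.  -1.  -1. ] (array([575, 250, 657, 563, 765, 632, 432, 435]), array([-158.00616163, -138.28641714, -118.56667264,  -98.84692815,
        -79.12718366,  -59.40743917,  -39.68769468,  -19.96795018,
         -0.24820569])) 42.00913199093285
-1 [ -1.  -1.  -2.  -2.  -2.  -3.  -3.  -3.  -4.  -5.  -5.  -5.  -5.  -7.
 -12. -15. -16. -20. -23. -26. -28. -29. -30. -32. -34. -35. -36. -36.
 -38. -40.]
1 [ -0.  -1.  -1.  -2.  -2.  -2.  -3.  -3.  -3.  -3.  -4.  -4.  -4.  -4.
 -13. -13. -14. -15. -16. -19. -23. -25. -26. -28. -31. -32. -33. -34.
 -39. -39.]
[-0.23394345 -0.69857833 -0.89253009] [505.88456263 279.01989     -2.12072935]
```

Emit:
send_rows:
  plan:
    - {"travel": [0,0,2],"delta_rot": [0,0,0],"fingers": -1}
    - {"travel": [0,0,1.5],"delta_rot": [0,0,0],"fingers": -1}
    - {"travel": [0,0,0],"delta_rot": [0,0,0],"fingers": -1}
    - {"travel": [0,0,0],"delta_rot": [0,0,0],"fingers": 1}
    - {"travel": [0,0,0],"delta_rot": [0,0,0],"fingers": 1}
    - {"travel": [0,0,0],"delta_rot": [0,0,0],"fingers": 1}
    - {"travel": [0,0,0],"delta_rot": [0,0,0],"fingers": 1}
    - {"travel": [0,0,0],"delta_rot": [0,0,0],"fingers": 1}
    - {"travel": [0,0,0],"delta_rot": [0,0,0],"fingers": 1}
    - {"travel": [0,0,0],"delta_rot": [0,0,0],"fingers": 1}
  grip_force: 20

```text
clock: 9.38
eef_pos: [506.8, 279.3, -4.5]
eef_rot: [3.141, 0.003, -2.943]
wrist_force: [-0.2, 0.2, 10.5]
finger_gap: 41.7
```

Gripped: the gap is 41.7 mm, which is the slice's width. The 10 N upward force shows the tips just touching the mesh, so they sit at tool z of about -16.5. I'll lift, then turn.

Emit:
send_rows:
  plan:
    - {"travel": [0,0,-3],"delta_rot": [0,0,0],"fingers": 1}
    - {"travel": [0,0,-8],"delta_rot": [0,0,0],"fingers": 1}
    - {"travel": [0,0,-20],"delta_rot": [0,0,0],"fingers": 1}
    - {"travel": [0,0,-30],"delta_rot": [0,0,0],"fingers": 1}
    - {"travel": [0,0,-40],"delta_rot": [0,0,0],"fingers": 1}
    - {"travel": [0,0,-40],"delta_rot": [0,0,0],"fingers": 1}
    - {"travel": [0,0,-40],"delta_rot": [0,0,0],"fingers": 1}
    - {"travel": [0,0,-20],"delta_rot": [0,0,0],"fingers": 1}
    - {"travel": [0,0,0],"delta_rot": [0,0,10],"fingers": 1}
    - {"travel": [0,0,0],"delta_rot": [0,0,10],"fingers": 1}
    - {"travel": [0,0,0],"delta_rot": [0,0,10],"fingers": 1}
    - {"travel": [0,0,0],"delta_rot": [0,0,10],"fingers": 1}
    - {"travel": [0,0,0],"delta_rot": [0,0,10],"fingers": 1}
    - {"travel": [0,0,0],"delta_rot": [0,0,10],"fingers": 1}
    - {"travel": [0,0,0],"delta_rot": [0,0,0],"fingers": 1}

```text
clock: 11.25
eef_pos: [505.6, 278.9, 195.3]
eef_rot: [-3.141, -0.0, 2.294]
wrist_force: [0.4, -0.2, 0.3]
finger_gap: 41.9
```

```bash
cat >> h.py <<'E'
def held(M):
    c=camera('wrist'); P=wcloud(c,np.eye(4)); 
    for m in masks_of('long_slice','wrist'):
        q=P[m['region']&(c['z_map']>0)]; q=q[(q[:,2]<0)&(q[:,2]>-45)&(abs(q[:,1])<40)]
        if len(q)<100: continue
        mm=q.mean(0); V=np.linalg.svd(q-mm,full_matrices=False)[2]
        print('held (tool) conf',m['confidence'],len(q),mm.round(1),'n',V[2].round(3),'x',V[0].round(3),'minmax x',q[:,0].min().round(),q[:,0].max().round()); return c
    print('not seen'); return c
E
python3 - <<'E'
from h import *
M=T(); s=manip.read_state(); print(s['clock'],s['finger_gap'],M.round(3),s['joints'].round(2))
save(held(M),'w3.png')
E
```

```text
11.25 41.85526869657639 [[ -0.662   0.75   -0.    505.627]
 [  0.75    0.662  -0.    278.911]
 [  0.     -0.     -1.    195.317]
 [  0.      0.      0.      1.   ]] [ 0.44  0.36  1.43 -0.    1.35 -0.28]
held (tool) conf 0.73 10665 [ 15.1  -0.9 -27.1] n [ 0.002 -0.     1.   ] x [-1.    -0.006  0.002] minmax x -63.0 67.0
```

View pics/w3.png

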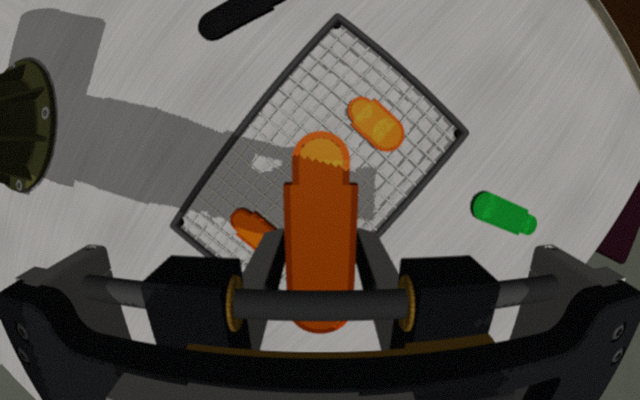

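The slice is held level; its middle is at tool (2,-1) and its underside at z = -17. In the wrist view it lies between the jaws at (320,235). Next, the rest of the turn and the traverse to the scale.

Emit:
send_rows:
  plan:
    - {"travel": [0,0,0],"delta_rot": [0,0,10.2],"fingers": 1}
    - {"travel": [0,0,0],"delta_rot": [0,0,10.2],"fingers": 1}
    - {"travel": [0,0,0],"delta_rot": [0,0,10.2],"fingers": 1}
    - {"travel": [0,0,0],"delta_rot": [0,0,10.2],"fingers": 1}
    - {"travel": [0,0,0],"delta_rot": [0,0,10.1],"fingers": 1}
    - {"travel": [-41.2,11.8,0],"delta_rot": [0,0,0],"fingers": 1}
    - {"travel": [-41.2,11.8,0],"delta_rot": [0,0,0],"fingers": 1}
    - {"travel": [-41.2,11.8,0],"delta_rot": [0,0,0],"fingers": 1}
    - {"travel": [-41.2,11.8,0],"delta_rot": [0,0,0],"fingers": 1}
    - {"travel": [-41.2,11.8,0],"delta_rot": [0,0,0],"fingers": 1}
    - {"travel": [-41.2,11.8,0],"delta_rot": [0,0,0],"fingers": 1}
    - {"travel": [-41.2,11.8,0],"delta_rot": [0,0,0],"fingers": 1}
    - {"travel": [-41.2,11.8,0],"delta_rot": [0,0,0],"fingers": 1}
    - {"travel": [-41.2,11.8,0],"delta_rot": [0,0,0],"fingers": 1}
    - {"travel": [-41.2,11.8,0],"delta_rot": [0,0,0],"fingers": 1}
    - {"travel": [-41.2,11.8,0],"delta_rot": [0,0,0],"fingers": 1}
    - {"travel": [-41.2,11.8,0],"delta_rot": [0,0,0],"fingers": 1}
    - {"travel": [-41.2,11.8,0],"delta_rot": [0,0,0],"fingers": 1}
    - {"travel": [-41.2,11.8,0],"delta_rot": [0,0,0],"fingers": 1}
    - {"travel": [0,0,0],"delta_rot": [0,0,0],"fingers": 1}

```text
clock: 13.85
eef_pos: [572.6, -319.6, 194.3]
eef_rot: [-3.141, -0.0, 1.405]
wrist_force: [-0.7, 0.7, -0.9]
finger_gap: 41.7
```

```bash
python3 - <<'E'
from h import *
M=T(); s=manip.read_state(); print(s['clock'],s['finger_gap'],M.round(3))
c=held(M); save(c,'w4.png')
for o in ('pan','lens','view'):
    for m in tip_of(o,'wrist'): print(o,m['confidence'],(M@c['tool_from_camera']@np.r_[m['at'],1])[:3].round())
go([573.7,-317.6,100])
E
```

```text
13.85 41.73023963685568 [[ 1.65000e-01  9.86000e-01 -1.00000e-03  5.72580e+02]
 [ 9.86000e-01 -1.65000e-01  0.00000e+00 -3.19638e+02]
 [ 0.00000e+00 -1.00000e-03 -1.00000e+00  1.94327e+02]
 [ 0.00000e+00  0.00000e+00  0.00000e+00  1.00000e+00]]
held (tool) conf 0.59 10593 [ 14.6  -0.2 -27.1] n [0.001 0.    1.   ] x [-1.    -0.006  0.001] minmax x -63.0 66.0
pan 0.7 [ 791. -324.   68.]
view 0.2 [ 573. -321.  212.]
travel [-1.3  0.6 95.5]
```

Emit:
send_rows:
  plan:
    - {"travel": [0,1,30],"delta_rot": [0,0,0],"fingers": 1}
    - {"travel": [0,0,30],"delta_rot": [0,0,0],"fingers": 1}
    - {"travel": [0,0,30],"delta_rot": [0,0,0],"fingers": 1}
    - {"travel": [0,0,25],"delta_rot": [0,0,0],"fingers": 1}
    - {"travel": [0,0,13],"delta_rot": [0,0,0],"fingers": 1}
    - {"travel": [0,0,7],"delta_rot": [0,0,0],"fingers": 1}
    - {"travel": [0,0,5],"delta_rot": [0,0,0],"fingers": 1}
    - {"travel": [0,0,0],"delta_rot": [0,0,0],"fingers": 1}
    - {"travel": [0,0,0],"delta_rot": [0,0,0],"fingers": 1}

```text
clock: 15.22
eef_pos: [574.4, -317.5, 55.7]
eef_rot: [3.141, 0.0, 1.404]
wrist_force: [1.2, -0.2, -1.2]
finger_gap: 41.9
```

Emit:
send_rows:
  plan:
    - {"travel": [0,0,1],"delta_rot": [0,0,0],"fingers": 1}
    - {"travel": [0,0,0.8],"delta_rot": [0,0,0],"fingers": 1}
    - {"travel": [0,0,0],"delta_rot": [0,0,0],"fingers": 1}
    - {"travel": [0,0,0],"delta_rot": [0,0,0],"fingers": 1}

```text
clock: 15.72
eef_pos: [574.2, -317.4, 53.6]
eef_rot: [3.141, 0.0, 1.404]
wrist_force: [-1.6, -0.3, 2.2]
finger_gap: 41.7
```

Emit:
send_rows:
  plan:
    - {"travel": [0,0,0],"delta_rot": [0,0,0],"fingers": -0.4}
    - {"travel": [0,0,0],"delta_rot": [0,0,0],"fingers": -0.4}
    - {"travel": [0,0,0],"delta_rot": [0,0,0],"fingers": -0.4}
    - {"travel": [0,0,0],"delta_rot": [0,0,0],"fingers": -0.4}
    - {"travel": [0,0,0],"delta_rot": [0,0,0],"fingers": -0.4}
    - {"travel": [0,0,0],"delta_rot": [0,0,0],"fingers": -0.4}
    - {"travel": [0,0,0],"delta_rot": [0,0,0],"fingers": -0.4}
    - {"travel": [0,0,0],"delta_rot": [0,0,0],"fingers": -0.4}
    - {"travel": [0,0,0],"delta_rot": [0,0,0],"fingers": -0.4}
    - {"travel": [0,0,0],"delta_rot": [0,0,0],"fingers": -0.4}
    - {"travel": [0,0,0],"delta_rot": [0,0,0],"fingers": -0.4}

```text
clock: 17.1
eef_pos: [574.1, -317.4, 53.4]
eef_rot: [3.142, 0.0, 1.404]
wrist_force: [-0.1, -0.3, -0.4]
finger_gap: 66.0
```

```bash
python3 - <<'E'
from h import *
M=T(); s=manip.read_state(); print(s['clock'],s['finger_gap'],s['wrist_force'],M[:3,3])
c=held(M); save(c,'w5.png')
E
```

```text
17.1 65.99987559825605 [-0.09310386 -0.31893586 -0.38098391] [ 574.14502958 -317.41750336   53.36488594]
held (tool) conf 0.67 10864 [ 14.1   0.1 -27.1] n [-0.     0.003 -1.   ] x [-1.    -0.005  0.   ] minmax x -64.0 66.0
```

View pics/w5.png

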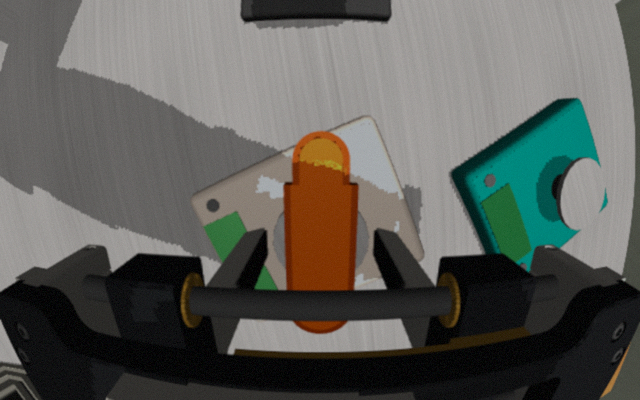

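The slice lies flat and level on the white scale's pan at (320,235), and the fingers are clear of it on both sides. After a little more settling time I'll regrip and lift.

Emit:
send_rows:
  plan:
    - {"travel": [0,0,0],"delta_rot": [0,0,0],"fingers": -0.4}
    - {"travel": [0,0,0],"delta_rot": [0,0,0],"fingers": -0.4}
    - {"travel": [0,0,0],"delta_rot": [0,0,0],"fingers": -0.4}
    - {"travel": [0,0,0],"delta_rot": [0,0,0],"fingers": -0.4}
    - {"travel": [0,0,0],"delta_rot": [0,0,0],"fingers": 1}
    - {"travel": [0,0,0],"delta_rot": [0,0,0],"fingers": 1}
    - {"travel": [0,0,0],"delta_rot": [0,0,0],"fingers": 1}
    - {"travel": [0,0,0],"delta_rot": [0,0,0],"fingers": 1}
    - {"travel": [0,0,0],"delta_rot": [0,0,0],"fingers": 1}
    - {"travel": [0,0,0],"delta_rot": [0,0,0],"fingers": 1}
    - {"travel": [0,0,-3],"delta_rot": [0,0,0],"fingers": 1}
    - {"travel": [0,0,-10],"delta_rot": [0,0,0],"fingers": 1}
    - {"travel": [0,0,-25],"delta_rot": [0,0,0],"fingers": 1}
    - {"travel": [0,0,-40],"delta_rot": [0,0,0],"fingers": 1}
    - {"travel": [0,0,-40],"delta_rot": [0,0,0],"fingers": 1}
    - {"travel": [0,0,-40],"delta_rot": [0,0,0],"fingers": 1}
    - {"travel": [0,0,-30],"delta_rot": [0,0,0],"fingers": 1}
    - {"travel": [0,0,0],"delta_rot": [0,0,0],"fingers": 1}
  grip_force: 25

```text
clock: 19.45
eef_pos: [574.7, -317.7, 244.1]
eef_rot: [3.137, 0.002, 1.404]
wrist_force: [0.1, 0.4, -1.3]
finger_gap: 41.6
```

```bash
python3 - <<'E'
from h import *
M=T(); s=manip.read_state(); print(s['clock'],s['finger_gap'],M.round(3),s['joints'].round(2)); held(M)
c=camera('top'); P=cloud(c)
for o in ('view','lens','camera_stand'):
    for m in tip_of(o,'top'): print(o,m['confidence'],w(c,m['at']).round())
c=camera('scene')
for o in ('view','lens'):
    for m in tip_of(o,'scene'): print(o,m['confidence'],w(c,m['at']).round())
zv=np.array([-np.sin(np.radians(25))*.986,np.sin(np.radians(25))*.165,np.cos(np.radians(25))])
y=np.array([.165,.986,0]);y/=np.linalg.norm(y)
Rt=np.c_[y,np.cross(-zv,y),-zv]; print(Rt.round(3))
view=np.array([531,-81,220]); p=view-Rt@np.array([1.5,-.3,-17]); print(p); go(p,Rt)
E
```

```text
19.45 41.63627281326891 [[ 1.66000e-01  9.86000e-01  4.00000e-03  5.74689e+02]
 [ 9.86000e-01 -1.66000e-01 -2.00000e-03 -3.17733e+02]
 [-2.00000e-03  4.00000e-03 -1.00000e+00  2.44135e+02]
 [ 0.00000e+00  0.00000e+00  0.00000e+00  1.00000e+00]] [-0.56  0.51  1.1  -0.    1.53 -0.39]
held (tool) conf 0.73 10644 [ 14.6  -0.1 -27. ] n [ 0.001 -0.001 -1.   ] x [-1.    -0.008 -0.001] minmax x -63.0 66.0
view 0.85 [529. -81. 221.]
view 0.38 [ 575. -316.   68.]
lens 0.87 [576. -88. 112.]
camera_stand 0.91 [532. -82.   1.]
lens 0.94 [583. -88. 111.]
lens 0.66 [491. 177.  13.]
[[ 0.165  0.894  0.417]
 [ 0.986 -0.15  -0.07 ]
 [ 0.     0.422 -0.906]]
[538.10451911 -83.70974781 204.71951639]
travel [224.4 -74.1  36.2] [-25.  -0.  -0.]
```

Emit:
send_rows:
  plan:
    - {"travel": [0,0,0],"delta_rot": [-8.3,0,0],"fingers": 1}
    - {"travel": [0,0,0],"delta_rot": [-8.3,0,0],"fingers": 1}
    - {"travel": [0,0,0],"delta_rot": [-8.4,0,0],"fingers": 1}
    - {"travel": [28,-10.7,0.5],"delta_rot": [0,0,0],"fingers": 1}
    - {"travel": [28,-10.7,0.5],"delta_rot": [0,0,0],"fingers": 1}
    - {"travel": [28,-10.7,0.5],"delta_rot": [0,0,0],"fingers": 1}
    - {"travel": [28,-10.7,0.5],"delta_rot": [0,0,0],"fingers": 1}
    - {"travel": [28,-10.7,0.5],"delta_rot": [0,0,0],"fingers": 1}
    - {"travel": [28,-10.7,0.5],"delta_rot": [0,0,0],"fingers": 1}
    - {"travel": [28,-10.7,0.5],"delta_rot": [0,0,0],"fingers": 1}
    - {"travel": [28,-10.7,0.5],"delta_rot": [0,0,0],"fingers": 1}
    - {"travel": [0,0,0],"delta_rot": [0,0,0],"fingers": 1}
    - {"travel": [0,0,0],"delta_rot": [0,0,0],"fingers": 1}

```text
clock: 21.52
eef_pos: [536.6, -84.3, 201.8]
eef_rot: [2.705, 0.0, 1.405]
wrist_force: [-0.6, -0.1, -1.7]
finger_gap: 41.9
```

```bash
python3 - <<'E'
from h import *
M=T(); s=manip.read_state(); print(s['clock'],s['finger_gap'],M.round(3)); c=held(M); 
for o in ('lens','view'):
    for m in tip_of(o,'wrist'): print(o,m['confidence'],(M@c['tool_from_camera']@np.r_[m['at'],1])[:3].round())
print('underside mid',(M@[1.5,-.3,-17,1])[:3])
zv=-M[:3,2]; y=np.array([.165,.986,0]); print('lean',np.degrees(np.arccos(zv[2])),'x.y',M[:3,0]@y)
Rt=np.c_[y,np.cross([.417,-.07,-.906],y),[.417,-.07,-.906]]; go(np.array([530,-81,220])-Rt@[1.5,-.3,-17],Rt)
c=camera('scene'); cv2.imwrite('pics/s3.png',cv2.resize(c['color'][100:300,150:450,::-1],None,fx=2.5,fy=2.5))
P=cloud(c)
for o in ('long_slice',):
    for m in masks_of(o,'scene'): q=P[m['region']&(c['z_map']>0)]; print(m['confidence'],q.mean(0).round())
    for m in tip_of(o,'scene'): print(m['confidence'],w(c,m['at']).round())
E
```

```text
21.525 41.87829830993387 [[ 1.65000e-01  8.94000e-01  4.17000e-01  5.36564e+02]
 [ 9.86000e-01 -1.50000e-01 -7.00000e-02 -8.42780e+01]
 [-0.00000e+00  4.23000e-01 -9.06000e-01  2.01778e+02]
 [ 0.00000e+00  0.00000e+00  0.00000e+00  1.00000e+00]]
held (tool) conf 0.91 10780 [ 14.4  -0.  -27. ] n [-0.001  0.001  1.   ] x [-1.    -0.003 -0.001] minmax x -64.0 66.0
underside mid [529.45339527 -81.56242538 217.05594206]
lean 25.019394928849284 x.y 0.9997103848448937
travel [ 1.   1.8 -2.6] [-0.   0.  -0.1]
0.81 [279. 390.  10.]
0.59 [741. 429.  11.]
0.54 [534. -72. 227.]
0.95 [276. 389.   1.]
0.75 [531. -81. 214.]
0.65 [737. 430.  -2.]
```

View pics/s3.png

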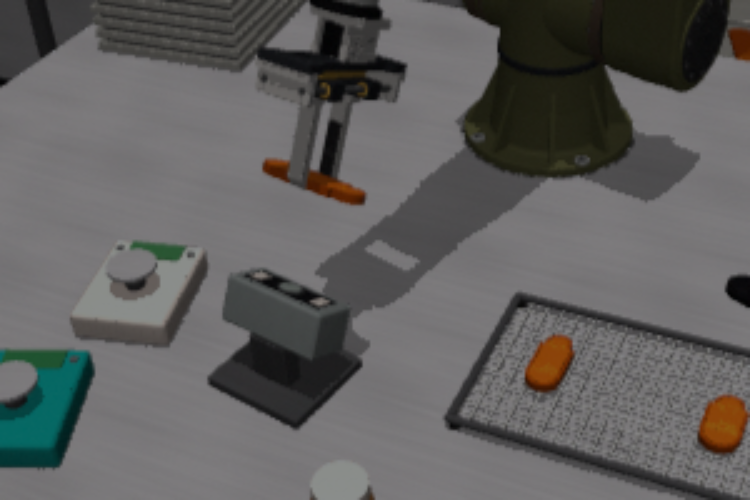

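The slice is held above the camera at (315,180), parallel to the window, and the white scale is empty. It is about 3 mm from the target point, so one small correction, then I'll hand in.

Emit:
send_rows:
  plan:
    - {"travel": [1,1.8,-2.6],"delta_rot": [0,0,0],"fingers": 1}
    - {"travel": [0,0,0],"delta_rot": [0,0,0],"fingers": 1}
    - {"travel": [0,0,0],"delta_rot": [0,0,0],"fingers": 1}
    - {"travel": [0,0,0],"delta_rot": [0,0,0],"fingers": 1}
    - {"travel": [0,0,0],"delta_rot": [0,0,0],"fingers": 1}

```text
clock: 22.5
eef_pos: [537.1, -83.0, 204.6]
eef_rot: [2.705, 0.0, 1.404]
wrist_force: [-0.3, -0.2, -0.4]
finger_gap: 41.8
```

```bash
python3 - <<'E'
from h import *
M=T(); s=manip.read_state(); print(s['clock'],s['finger_gap'],abs(s['qd']).max(),'underside',(M@[1.5,-.3,-17,1])[:3].round(1))
print(manip.sign_off())
E
```

```text
22.5 41.75920452256187 0.0010657924446183767 underside [530.  -80.3 219.9]
the job is handed in; nothing more can be done
None
```

I took the longest orange slice from the tray and laid it flat on the white scale's pan. I left it there with the fingers open for about 1.5 s or more, then picked it up again. I handed in at 22.5 s with the slice still held in front of the inspection camera.

**Last checks:**
- **Position:** the middle of the slice's underside is at about (530, -80, 220), within 1 mm of where I estimated the point 12 cm out from the lens. That estimate is good to a few mm.
- **Angle:** the face leans 25.0° from vertical, and the length is within about 1.5° of the window's long side.
- **Grip:** the gap is 41.8 mm with the grip set to 25 N, and the arm is at rest.
- **Other things:** nothing touched the short slices, the weight or the jar. I did not measure their positions again at the end.

**What disagreed:** the fingertips were about 36 mm further back than stated (about 16.5 mm behind the reported TCP instead of 19 mm ahead). Because of that, the first grasp closed in the air above the slice. I worked out the real tip height from the wrist and scene cameras and from contact with the mesh, and the second grasp held. That second grasp pressed the mesh with about 10 N.

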